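# Rotate the salt stock in the step rack

## Robot

A 6-joint arm with a two-finger parallel gripper is mounted at the origin on the work surface; the furniture and walls round the work are solid. World frame = base frame: x ahead of the robot, y to its left, z up, the work surface at z = 0. Lengths are in m, angles in rad, forces in N, time in s.
With the tool pointing down it reaches from about 0.35 to 0.975 m from the base axis. Payload 4.9 kg.
Tool frame: the origin (TCP) lies at the very end of the fingers, on their centre line; the grasp point (between the pads) lies 19 mm behind it; z points along the fingers, y is the line along which they close (so a half turn about z gives the same grasp; the last joint's range is limited). The gripper opens to 85 mm and grips with 20 to 120 N. Pads are 22 mm wide; open, the fingers measure 114 mm over their backs; the gripper's body (76 mm by 85 mm) begins 54 mm behind the grasp point. The pads swing forward as they close: fully open they stand 13 mm farther back than shut.
Start: joints at [-1.463, 0.053, 1.613, -0, 1.476, -0.119], TCP at [0.141, -0.609, 0.231] pointing down, gripper open.
Joint ranges: [-3.01, 3.01], [-1.01, 2.22], [0.06, 2.58], [-1.02, 4.17], [0.09, 2.62], [-3.14, 3.14]. Speed limits (rad/s): [2.57, 2.57, 3.14, 3.14, 3.14, 3.14].

## Interface

Orientations are given as a unit quaternion [w, x, y, z].
In Python, from plant import manip, vision, order gives the robot as it stands.
- The arm moves only by the tool play_rows, never from a script. Its argument "steps" is a list that holds one entry, the list of rows, each a list of 6 numbers: the shift along the tool's x, y, z in mm, then the turn, a rotation vector about the tool's x, y, z in degrees. A call has 1 to 12 rows; each row is the pose to reach, as a shift and turn from the pose commanded when the call began, along the tool's axes at that moment; what a row does not reach only later rows make up. A row lasts 1/12 s, in which the tool goes at most 41.7 mm and 7.16 degrees, less where a joint would pass 70% of its speed; a pose out of reach is approached as far as the arm can. A call with a gripper value outside its range is refused whole. "claw" is the gripper's target within -1 to 1 (fully open at 1, half-way at 0, shut at -1), set as the call begins (left out, the last holds). The fingers move at their own pace and stop on an object; the grip force is fixed at half the most. Time passes only in rows, so rows that repeat a pose let the fingers close. It gives the time, the measured TCP pose, the force, the opening and the grip force at its end, in the units of the state.
- manip.state(): the state, without advancing time (a new reading comes with each control period).
- vision.grab_frame(name): name is "scene" or "top"; returns (picture, depth): 384x512x3 uint8, blue, green, red; 384x512 float32, m along the optical axis (not along the pixel's ray), 0 where there is no reading.
- vision.camera_info(name): a dict with "K" (3x3 intrinsics, pixels), "k1" (the pictures are not rectified: a ray, as slopes to the right and down, at radius r is drawn at 1 + k1 r^2 times it, then the intrinsics apply), "eye" and "orientation" of the camera in the world. Camera axes: x right, y down, z forward; pixel columns grow to the right and rows downward; lengths in m; the calibration is good to about 2 mm. A picture is of the moment at which its call begins. camera_info takes no time and is no camera call.
- order.job_done(): hands the job in; it is judged then, once.
The state is a dict: "time": time; "joint_pos": joint angles; "joint_vel": joint speeds; "joint_efforts": joint torques, N m; "tool_pos": TCP position; "tool_rot": TCP orientation; "contact_force": force on the tool from outside, world axes, zero at the start; "ft_torque": the same for the moment, N m; "gripper_width": opening from 0.0 (shut) to 1.0 (fully open); "grasp_force": force on a finger pad.
Only numpy, scipy, OpenCV 4.12 (cv2) and the standard library are available. Lean on these libraries where they do the work, as an engineer would, in place of code of your own. Each camera call takes 0.05 s, during which the arm holds its last target. There are 200 camera calls.

## Task

The refill tin of salt has been left in the front row of the step rack and the salt shaker in daily use stands behind, so swap their places: stand the blue tin on the table beside the rack for now, put the glass salt shaker into the tin's front bay, then seat the tin fully down in the bay where the shaker was, long side front to back so that it fits. Keep the shaker upright all the while so that no salt spills, and leave the jars and the capsules standing in their bays.

Things in the scene. Friction and masses are not known exactly. Their poses are not given: they have to be found in the camera images.
- rack: Fixed two-step sheet-steel rack, 150 mm deep (x), 168 wide (y), walls 3. Origin on the table under its centre; x to its back, y left, z up. 3 front bays at x = -38 mm: walls to 35 mm above the table; 3 back bays at x = +38: walls to 100 mm. Each bay 52 mm wide (y), 68 deep (x) inside, 55 apart in y. The table 120 to 250 mm to its right (world -y of its origin, same world x) is clear.
- tin_mid (a point): Centre, half-way up, of the loose salt refill tin: blue, cream paper band with a yellow stripe, 62 (x) by 46 (y) by 100 mm tall, 0.2 to 0.4 kg; z up. Starts upright in a front bay, 62 mm side front to back, 3 mm play. In front the step is close behind it: only its left and right sides can be gripped. In the back row neighbours stand under 10 mm beside it: only its front and back can.
- shaker_mid (a point): Centre, half-way up, of the loose salt shaker: clear glass, grey metal cap, round, waisted, 44 mm at its widest, about 37 mm across 58 mm above its foot, 90 mm tall, about 0.13 kg, cap (34 mm across) the top 20 mm; it starts upright in a back bay. z up.
- salt_tin: The same tin; origin at the centre of its underside.
- salt_shaker: The same shaker; origin at the centre of its underside.
- jar_amber: Spice jar, amber glass with black lid, 45 mm across, 90 mm tall, in a back bay; origin under its centre. Stays.
- jar_green: Spice jar, green glass with wooden lid, 45 mm across, 90 mm tall, in a back bay; origin under its centre. Stays.
- capsule_red: Red coffee capsule, 37 mm across, 28 mm tall, in a front bay; origin under its centre. Stays.
- capsule_gold: Gold coffee capsule, 37 mm across, 28 mm tall, in a front bay; origin under its centre. Stays.
- front_0 (a point): Bay front_0: the centre of its inner floor; front row, left (+y) of the three bays seen from the robot; floor 10 mm above the table. Axes as the rack's.
- front_1 (a point): Bay front_1: the centre of its inner floor; front row, middle of the three bays seen from the robot; floor 10 mm above the table. Axes as the rack's.
- front_2 (a point): Bay front_2: the centre of its inner floor; front row, right (-y) of the three bays seen from the robot; floor 10 mm above the table. Axes as the rack's.
- back_0 (a point): Bay back_0: the centre of its inner floor; back row, left (+y) of the three bays seen from the robot; floor 70 mm above the table. Axes as the rack's. Behind the table (world x over 0.60) a counter stands 150 mm high.
- back_1 (a point): Bay back_1: the centre of its inner floor; back row, middle of the three bays seen from the robot; floor 70 mm above the table. Axes as the rack's. Behind the table (world x over 0.60) a counter stands 150 mm high.
- back_2 (a point): Bay back_2: the centre of its inner floor; back row, right (-y) of the three bays seen from the robot; floor 70 mm above the table. Axes as the rack's. Behind the table (world x over 0.60) a counter stands 150 mm high.
Not all that is in view belongs to the job. What is shaped like the salt_tin but red is not meant.

How it is judged:
On the way, in this order (a step that is already met when the one before it is completed fails the run):
1. the tin stands upright on the table beside the rack, let go (height (world z) of tin_mid between 0.044 and 0.066 m and angle between tin_mid's own z axis and vertical below 0.1 rad and horizontal distance between tin_mid and rack above 0.09 m and contact force between salt_tin and the fingers below 0.3 N and linear speed of salt_tin below 0.03 m/s), for 0.2 s.
2. the shaker stands in the front bay, let go, before the tin goes into the back row (((horizontal distance between shaker_mid and front_0 below 0.018 m and z of shaker_mid in the frame of front_0 between 0.04 and 0.05 m) or (horizontal distance between shaker_mid and front_1 below 0.018 m and z of shaker_mid in the frame of front_1 between 0.04 and 0.05 m) or (horizontal distance between shaker_mid and front_2 below 0.018 m and z of shaker_mid in the frame of front_2 between 0.04 and 0.05 m)) and contact force between salt_shaker and the fingers below 0.3 N and linear speed of salt_shaker below 0.03 m/s and not ((horizontal distance between tin_mid and back_0 below 0.008 m and z of tin_mid in the frame of back_0 between 0.045 and 0.055 m) or (horizontal distance between tin_mid and back_1 below 0.008 m and z of tin_mid in the frame of back_1 between 0.045 and 0.055 m) or (horizontal distance between tin_mid and back_2 below 0.008 m and z of tin_mid in the frame of back_2 between 0.045 and 0.055 m))), for 0.2 s.
At the end, for the whole second after the job is handed in: Shaker upright on the floor of the freed front bay (18 mm of centre), tin upright on the floor of the freed back bay (8 mm of centre, long side front to back within 0.15 rad), heights within 5 mm, both let go and at rest; jars and capsules upright, within 35 mm of their starts (((horizontal distance between shaker_mid and front_0 below 0.018 m and z of shaker_mid in the frame of front_0 between 0.04 and 0.05 m) or (horizontal distance between shaker_mid and front_1 below 0.018 m and z of shaker_mid in the frame of front_1 between 0.04 and 0.05 m) or (horizontal distance between shaker_mid and front_2 below 0.018 m and z of shaker_mid in the frame of front_2 between 0.04 and 0.05 m)) and angle between shaker_mid's own z axis and vertical below 0.12 rad and ((horizontal distance between tin_mid and back_0 below 0.008 m and z of tin_mid in the frame of back_0 between 0.045 and 0.055 m) or (horizontal distance between tin_mid and back_1 below 0.008 m and z of tin_mid in the frame of back_1 between 0.045 and 0.055 m) or (horizontal distance between tin_mid and back_2 below 0.008 m and z of tin_mid in the frame of back_2 between 0.045 and 0.055 m)) and angle between tin_mid's own z axis and vertical below 0.08 rad and angle between the x axis of tin_mid and the x axis of rack, either way round below 0.15 rad and contact force between each of salt_shaker, salt_tin and the fingers below 0.3 N and linear speed of each of salt_shaker, salt_tin below 0.03 m/s and distance of each of jar_amber, jar_green, capsule_red, capsule_gold from where it was at the start of the episode below 0.035 m and angle between each of jar_amber, jar_green, capsule_red, capsule_gold's own z axis and vertical below 0.3 rad); the robot touches nothing.
It fails at once if the shaker is tipped more than about 35 degrees (angle between shaker_mid's own z axis and vertical above 0.6 rad).
It fails at once if a jar or a capsule is knocked over or out of its bay (angle between any of jar_amber, jar_green, capsule_red, capsule_gold's own z axis and vertical above 0.5 rad or distance of any of jar_amber, jar_green, capsule_red, capsule_gold from where it was at the start of the episode above 0.035 m).
It also fails if it takes over 72 s, if anything falls off the work surface, if the arm or the gripper's body presses on something with over 40 N, if the wrist force passes 120 N, or if a joint passes its speed limit or range.

## Working session

There is one attempt and no reset: what is moved stays moved. The work goes in short steps, Python scripts to look and compute and a tool call to move; the robot and the scene stay as the last step left them, time stands still between calls to the robot, and variables do not carry over. Pictures are saved under pics/ and viewed, at most 10 in all, crops included, and the job is handed in when it is done.

Besides the shell and the picture viewer there is one more tool, called as a command line: name --argument value ..., lists and objects as JSON in quotes. play_rows: Moves the arm, as the interface text tells. Its arguments: {"type":"object","properties":{"steps":{"type":"array"},"claw":{"type":"number"}},"required":["steps"]}

```bash
mkdir -p pics; cat > h.py <<'E'
import numpy as np, cv2
from scipy.spatial.transform import Rotation as R
from plant import manip, vision, order
def q2R(q): return R.from_quat([q[1],q[2],q[3],q[0]])
def cam(n):
    c=vision.camera_info(n); return np.array(c["K"]),c["k1"],np.array(c["eye"]),c["orientation"]
def camR(o):
    o=np.array(o); return o if o.shape==(3,3) else q2R(o).as_matrix()
def ray(n,u,v):
    K,k1,e,o=cam(n); x=np.linalg.inv(K)@[u,v,1]; d=x[:2]; s=d.copy()
    for _ in range(20): s=d/(1+k1*(s@s))
    return e,camR(o)@np.array([s[0],s[1],1])
def pt(n,u,v,dep): e,d=ray(n,u,v); return e+d*dep
def atz(n,u,v,z): e,d=ray(n,u,v); return e+d*(z-e[2])/d[2]
def tri(n1,p1,n2,p2):
    e,d=ray(n1,*p1); f,g=ray(n2,*p2); s=np.linalg.lstsq(np.c_[d,-g],f-e,rcond=None)[0]
    a=e+d*s[0]; b=f+g*s[1]; return (a+b)/2,np.linalg.norm(a-b)
def cloud(n,dep):
    K,k1,e,o=cam(n); v,u=np.mgrid[:384,:512]
    x=np.stack([(u-K[0,2])/K[0,0],(v-K[1,2])/K[1,1]],-1); s=x.copy()
    for _ in range(20): s=x/(1+k1*(s**2).sum(-1,keepdims=True))
    return e+np.concatenate([s,np.ones_like(s[...,:1])],-1)*dep[...,None]@camR(o).T
E
python3 - <<'E'
from h import *
for n in("scene","top"):
    p,d=vision.grab_frame(n); cv2.imwrite(f"pics/{n}0.png",p); np.save(n+"0.npy",d); print(n,vision.camera_info(n))
print(manip.state())
a=cv2.imread("pics/scene0.png");b=cv2.imread("pics/top0.png")
E
```

```text
scene {'K': array([[349.34235218,   0.        , 258.02448423],
       [  0.        , 349.34235218, 185.97745155],
       [  0.        ,   0.        ,   1.        ]]), 'k1': -0.06460070758677632, 'eye': array([-0.05841689,  0.5991759 ,  0.68183038]), 'orientation': array([ 0.18621052, -0.42250786,  0.81038955, -0.36066818])}
top {'K': array([[484.05286198,   0.        , 254.90384892],
       [  0.        , 484.05286198, 200.40153952],
       [  0.        ,   0.        ,   1.        ]]), 'k1': 0.06756420009407531, 'eye': array([0.3296909 , 0.24119914, 0.95375191]), 'orientation': array([-0.05863269,  0.70685797, -0.70294119,  0.05279867])}
{'time': 0.1, 'joint_pos': array([-1.46301891e+00,  5.33052786e-02,  1.61412262e+00,  6.50864734e-06,
        1.47602102e+00, -1.19046531e-01]), 'joint_vel': array([ 0.00058028, -0.00105434, -0.00403027, -0.00068837,  0.00072115,
        0.00053736]), 'joint_efforts': array([-2.44549719e-04, -3.94901884e+01, -3.71362209e+01, -1.00209220e-04,
        3.95140683e-03,  9.91248726e-06]), 'tool_pos': array([ 0.14046625, -0.60844183,  0.23019737]), 'tool_rot': array([-9.28099473e-04,  9.93575360e-01,  1.13168650e-01,  8.46896725e-06]), 'contact_force': array([ 0.56911336,  0.64266505, -0.19564063]), 'ft_torque': array([-0.02714706,  0.02237548,  0.003866  ]), 'grasp_force': 0.0, 'gripper_width': 0.9995447686698884}
```

View pics/scene0.png

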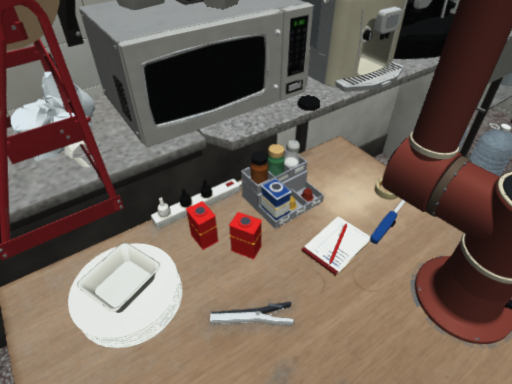

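View pics/top0.png

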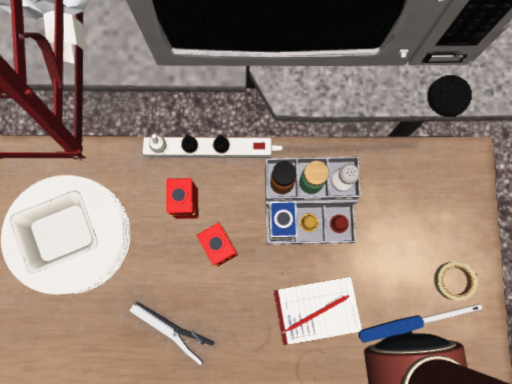

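The tin (283,219 top; 275,198 scene) is in front_0. The shaker (345,176 top; 292,155 scene) is in back_2. The jars are in back_0 and back_1, and the capsules are in front_1 (gold) and front_2 (red). Next I'll enlarge both views.

```bash
python3 - <<'E'
from h import *
a=cv2.imread("pics/scene0.png")[135:235,225:345];b=cv2.imread("pics/top0.png")[145:255,255:370]
cv2.imwrite("pics/sc.png",cv2.resize(a,None,fx=6,fy=6,interpolation=cv2.INTER_CUBIC)[:600])
cv2.imwrite("pics/tc.png",cv2.resize(b,None,fx=5,fy=5,interpolation=cv2.INTER_CUBIC))
E
```

```text
(no output)
```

View pics/sc.png

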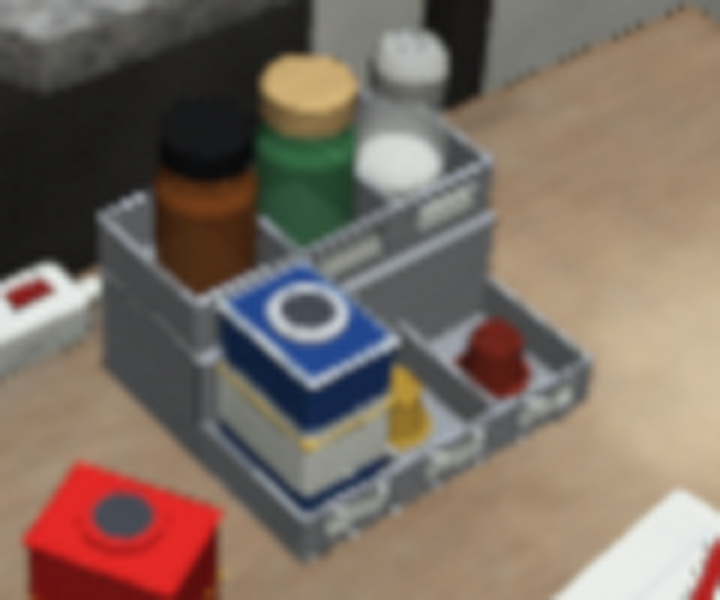

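View pics/tc.png

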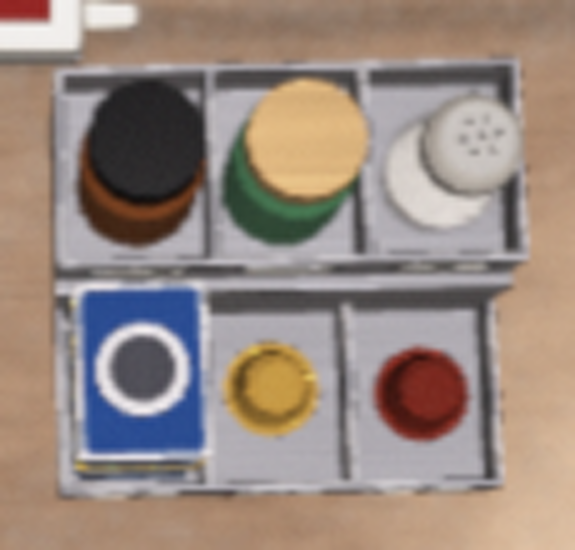

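In the top crop (x5, origin 255,145), I read the tin's top corners at (82,288), (205,287), (205,456) and (80,458), the ring at (143,369) and the shaker cap at (473,140). The rack's upper rim runs (57,68), (520,62), (527,262), (57,268), and the front rim runs (60,495) to (505,487). In the scene crop (x6, origin 225,135), the ring is at (308,311), the cap at (412,45), and the rim corners at (100,212), (200,300) and (493,155).

```bash
python3 - <<'E'
from h import *
T=lambda u,v:(255+(u+.5)/5-.5,145+(v+.5)/5-.5)
S=lambda u,v:(225+(u+.5)/6-.5,135+(v+.5)/6-.5)
np.set_printoptions(precision=4,suppress=True)
for n,t,s in [("ring",(143,369),(308,311)),("cap",(473,140),(412,45)),("rimBL",(57,68),(100,212)),("rimFL",(57,268),(200,300)),("rimFR",(527,262),(493,155)),("frontFR",(505,487),(590,360)),("tinBL",(82,288),(218,298)),("tinBR",(205,287),(303,265)),("tinFR",(205,456),(398,342)),("tinFL",(80,458),(310,385)),("gold",(272,384),(403,375)),("greenlid",(308,138),(308,80)),("amberlid",(147,138),(207,125))]:
    print(n,*tri("top",T(*t),"scene",S(*s)))
print("rim z.1");
for c in [(57,68),(520,62),(527,262),(57,268)]: print(atz("top",*T(*c),.1))
print("front z.035")
for c in [(60,495),(505,487)]: print(atz("top",*T(*c),.035))
print("tin z.11")
for c in [(82,288),(205,287),(205,456),(80,458)]: print(atz("top",*T(*c),.11))
print("shaker",atz("top",*T(473,140),.16),"tbl", atz("top",320,310,0))
for n in("scene","top"):
    C=cloud(n,np.load(n+"0.npy"))
    for l,p in(("ring",T(143,369) if n=="top" else S(308,311)),("cap",T(473,140) if n=="top" else S(412,45)),("gold",T(272,384)if n=="top" else S(403,380))):
        u,v=np.round(p).astype(int); print(n,l,np.median(C[v-1:v+2,u-1:u+2].reshape(-1,3),0))
    m=(C[...,2]>.09)&(C[...,2]<.135)&(C[...,0]>.25)&(C[...,0]<.6)&(abs(C[...,1]-.15)<.15)
    print(n,C[m].min(0),C[m].max(0))
E
```

```text
ring [0.4326 0.1992 0.1096] 0.0011745519127062702
cap [0.5046 0.0905 0.1562] 0.0002376828643522732
rimBL [0.5427 0.2293 0.1014] 0.00047154307304537714
rimFL [0.4686 0.2287 0.1043] 0.0006446278468570193
rimFR [0.4727 0.0635 0.1039] 0.0025427625274872974
frontFR [0.3989 0.0598 0.0327] 0.003999020372756845
tinBL [0.4626 0.2214 0.1058] 0.003449893859805759
tinBR [0.4636 0.1771 0.1013] 0.0025163925896366417
tinFR [0.4024 0.1769 0.1037] 8.479235114620822e-05
tinFL [0.4018 0.2212 0.1045] 0.0014020626616122152
gold [0.4337 0.1456 0.0434] 0.0032280873207753396
greenlid [0.5046 0.1466 0.1604] 0.0016412094618100843
amberlid [0.5041 0.1999 0.16  ] 0.0004185927654359298
rim z.1
[0.5429 0.2291 0.1   ]
[0.5456 0.0623 0.1   ]
[0.4725 0.0617 0.1   ]
[0.4696 0.2289 0.1   ]
front z.035
[0.3931 0.2266 0.035 ]
[0.3973 0.0588 0.035 ]
tin z.11
[0.4608 0.2202 0.11  ]
[0.4614 0.1769 0.11  ]
[0.4018 0.1773 0.11  ]
[0.4008 0.2208 0.11  ]
shaker [0.5037 0.0911 0.16  ] tbl [0.2695 0.1236 0.    ]
scene ring [0.4332 0.1996 0.1106]
scene cap [0.5044 0.0925 0.1575]
scene gold [0.4328 0.142  0.0378]
scene [0.3658 0.0632 0.09  ] [0.5478 0.2997 0.135 ]
top ring [0.4329 0.1992 0.1106]
top cap [0.5034 0.0911 0.1585]
top gold [0.4364 0.1461 0.0367]
top [0.3649 0.0609 0.09  ] [0.5465 0.2998 0.1349]
```

```bash
cat >> h.py <<'E'
def go(p,yaw=None,n=1):
    """shift (mm) and turn (deg) in tool axes to world p with tool x at yaw deg, tool down"""
    s=manip.state(); A=q2R(s["tool_rot"]); p=np.array(p)
    d=A.inv().apply(p-s["tool_pos"])*1000
    y=np.radians(1.15 if yaw is None else yaw); x=np.array([np.cos(y),np.sin(y),0]); z=np.array([0,0,-1.])
    B=R.from_matrix(np.c_[x,np.cross(z,x),z]); r=(A.inv()*B).as_rotvec(degrees=True)
    print("tcp",s["tool_pos"].round(4),"j",np.round(s["joint_pos"],2),"w",round(s["gripper_width"],3),"g",round(s["grasp_force"],1),"F",np.round(s["contact_force"],1),"t",round(s["time"],1))
    print("shift",d.round(1),"turn",r.round(2),"dist",np.linalg.norm(d).round(1))
E
python3 -c "
from h import *
go([.45,-.25,.23])"
```

```text
tcp [ 0.1405 -0.6084  0.2302] j [-1.46  0.05  1.61  0.    1.48 -0.12] w 1.0 g 0.0 F [ 0.6  0.6 -0.2] t 0.1
shift [ 382.2 -279.7    0.8] turn [-0.11 -0.   11.85] dist 473.6
```

play_rows --steps '[[[32, -23, 0, 0, 0, 2], [64, -47, 0, 0, 0, 4], [96, -70, 0, 0, 0, 6], [128, -93, 0, 0, 0, 8], [160, -117, 0, 0, 0, 10], [192, -140, 0, 0, 0, 11.85], [224, -163, 0, 0, 0, 11.85], [256, -187, 0, 0, 0, 11.85], [288, -210, 0, 0, 0, 11.85], [320, -233, 0, 0, 0, 11.85], [352, -257, 0, 0, 0, 11.85], [382, -280, 0, 0, 0, 11.85]]]' --claw 1

```text
time: 1.1
tool_pos: [0.4506, -0.2482, 0.231]
tool_rot: [-0.0, 1.0, 0.01, -0.0]
contact_force: [1.5, -0.5, 0.4]
gripper_width: 0.999
grasp_force: 0.0
```

```bash
python3 -c "
from h import *
go([.43,.199,.23])"
```

```text
tcp [ 0.4506 -0.2482  0.231 ] j [-0.65 -0.22  1.87  0.    1.49  0.9 ] w 0.999 g 0.0 F [ 1.5 -0.5  0.4] t 1.1
shift [ -11.6 -447.6    1.1] turn [-0.02  0.01  0.01] dist 447.7
```

play_rows --steps '[[[-1, -38, 0, 0, 0, 0], [-2, -76, 0, 0, 0, 0], [-3, -114, 0, 0, 0, 0], [-4, -152, 0, 0, 0, 0], [-5, -190, 0, 0, 0, 0], [-6, -228, 0, 0, 0, 0], [-7, -266, 0, 0, 0, 0], [-8, -304, 0, 0, 0, 0], [-9, -342, 0, 0, 0, 0], [-10, -380, 0, 0, 0, 0], [-11, -418, 0, 0, 0, 0], [-11.6, -447.6, 1, 0, 0, 0]]]'

```text
time: 2.1
tool_pos: [0.4284, 0.1995, 0.2301]
tool_rot: [-0.0, 1.0, 0.011, -0.0]
contact_force: [0.1, 1.2, 0.2]
gripper_width: 0.997
grasp_force: 0.0
```

```bash
python3 -c "
from h import *
go([.43,.199,.078])"
```

```text
tcp [0.4284 0.1995 0.2301] j [ 0.28 -0.33  1.96  0.    1.51  1.83] w 0.997 g 0.0 F [0.1 1.2 0.2] t 2.1
shift [  1.6   0.6 152.1] turn [-0.03  0.    0.08] dist 152.1
```

play_rows --steps '[[[1, 0.5, 20, 0, 0, 0], [1.5, 0.5, 45, 0, 0, 0], [1.5, 0.5, 70, 0, 0, 0], [1.5, 0.5, 95, 0, 0, 0], [1.5, 0.5, 115, 0, 0, 0], [1.5, 0.5, 130, 0, 0, 0], [1.5, 0.5, 142, 0, 0, 0], [1.5, 0.5, 150, 0, 0, 0], [1.5, 0.5, 152, 0, 0, 0], [1.5, 0.5, 152, 0, 0, 0]]]'

```text
time: 2.93
tool_pos: [0.4307, 0.1965, 0.0781]
tool_rot: [0.0, 1.0, 0.01, -0.0]
contact_force: [0.7, -0.7, 0.2]
gripper_width: 1.001
grasp_force: 0.0
```

play_rows --steps '[[[0, 0, 0, 0, 0, 0], [0, 0, 0, 0, 0, 0], [0, 0, 0, 0, 0, 0], [0, 0, 0, 0, 0, 0], [0, 0, 0, 0, 0, 0], [0, 0, 0, 0, 0, 0], [0, 0, 0, 0, 0, 0], [0, 0, 0, 0, 0, 0], [0, 0, 0, 0, 0, 0], [0, 0, 0, 0, 0, 0]]]' --claw -1

```text
time: 3.77
tool_pos: [0.4318, 0.1971, 0.0797]
tool_rot: [-0.001, 1.0, 0.01, 0.001]
contact_force: [0.2, 1.2, 6.0]
gripper_width: 0.521
grasp_force: 62.4
```

```bash
python3 -c "
from h import *
go([.43,.199,.25])"
```

```text
tcp [0.4318 0.1971 0.0797] j [ 0.27 -0.17  2.09  0.    1.22  1.82] w 0.521 g 62.4 F [0.2 1.2 6. ] t 3.8
shift [  -1.4   -2.2 -170.3] turn [-0.06 -0.14 -0.01] dist 170.3
```

play_rows --steps '[[[0, 0, -6, 0, 0, 0], [0, 0, -16, 0, 0, 0], [0, 0, -30, 0, 0, 0], [0, 0, -45, 0, 0, 0], [0, 0, -60, 0, 0, 0], [0, 0, -75, 0, 0, 0], [0, 0, -88, 0, 0, 0], [0, 0, -96, 0, 0, 0], [0, 0, -100, 0, 0, 0], [0, 0, -100, 0, 0, 0]]]'

```text
time: 4.6
tool_pos: [0.4311, 0.1966, 0.1792]
tool_rot: [-0.0, 1.0, 0.01, 0.001]
contact_force: [0.8, -0.1, -3.6]
gripper_width: 0.531
grasp_force: 61.4
```

```bash
python3 -c "
from h import *
go([.46,-.035,.18])
p,d=vision.grab_frame('scene'); cv2.imwrite('pics/s1.png',cv2.resize(p[80:260,180:420],None,fx=3,fy=3))"
```

```text
tcp [0.4311 0.1966 0.1792] j [ 0.27 -0.29  2.01 -0.    1.42  1.82] w 0.531 g 61.4 F [ 0.8 -0.1 -3.6] t 4.6
shift [ 24.3 232.2  -0.9] turn [-0.02 -0.07 -0.01] dist 233.4
```

View pics/s1.png

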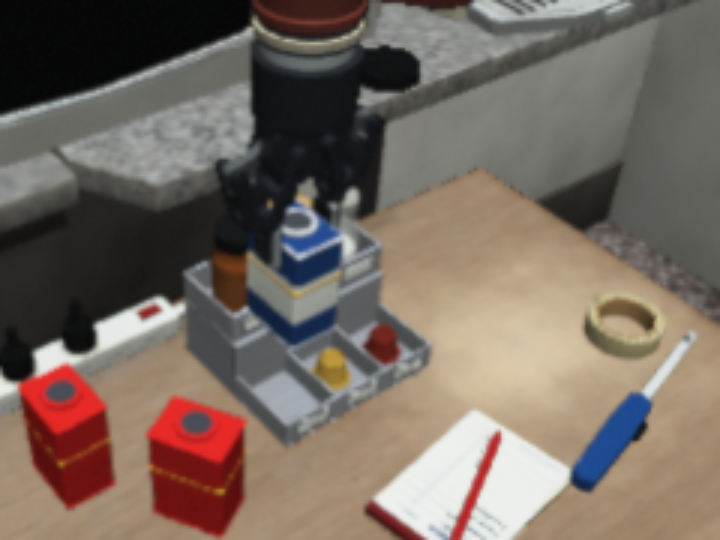

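The tin is held upright and clear of the rack, with its top near (300,235) in the crop. Next I'll carry it right.

play_rows --steps '[[[0, 8, 0, 0, 0, 0], [0, 24, 0, 0, 0, 0], [0, 48, 0, 0, 0, 0], [0, 74, 0, 0, 0, 0], [0, 100, 0, 0, 0, 0], [0, 126, 0, 0, 0, 0], [4, 152, 0, 0, 0, 0], [10, 178, 0, 0, 0, 0], [16, 202, 0, 0, 0, 0], [21, 220, 0, 0, 0, 0], [24, 230, 0, 0, 0, 0], [24, 232, 0, 0, 0, 0]]]'

```text
time: 5.65
tool_pos: [0.4591, -0.0365, 0.1774]
tool_rot: [-0.0, 1.0, 0.009, -0.001]
contact_force: [-0.0, 0.1, -2.2]
gripper_width: 0.529
grasp_force: 62.0
```

play_rows --steps '[[[0, 0, 6, 0, 0, 0], [0, 0, 20, 0, 0, 0], [0, 0, 36, 0, 0, 0], [0, 0, 52, 0, 0, 0], [0, 0, 68, 0, 0, 0], [0, 0, 82, 0, 0, 0], [0, 0, 92, 0, 0, 0], [0, 0, 98, 0, 0, 0], [0, 0, 102, 0, 0, 0], [0, 0, 105, 0, 0, 0], [0, 0, 106, 0, 0, 0], [0, 0, 106, 0, 0, 0]]]'

```text
time: 6.65
tool_pos: [0.4598, -0.0349, 0.0727]
tool_rot: [0.0, 1.0, 0.01, 0.0]
contact_force: [0.0, 0.4, -2.7]
gripper_width: 0.529
grasp_force: 62.0
```

```bash
python3 -c "
from h import *
go([.46,-.035,.07])"
```

```text
tcp [ 0.4598 -0.0349  0.0727] j [-0.24 -0.19  2.12  0.    1.21  1.31] w 0.529 g 62.0 F [ 0.   0.4 -2.7] t 6.7
shift [0.2 0.1 2.7] turn [ 0.01 -0.04 -0.  ] dist 2.7
```

Not touching yet, so I'll lower it until the contact force rises.

play_rows --steps '[[[0, 0, 1, 0, 0, 0], [0, 0, 2, 0, 0, 0], [0, 0, 2.5, 0, 0, 0], [0, 0, 3, 0, 0, 0], [0, 0, 3, 0, 0, 0]]]'

```text
time: 7.07
tool_pos: [0.4596, -0.035, 0.0697]
tool_rot: [0.0, 1.0, 0.01, 0.0]
contact_force: [-1.3, -0.4, -0.4]
gripper_width: 0.523
grasp_force: 62.0
```

play_rows --steps '[[[0, 0, 0, 0, 0, 0], [0, 0, 0, 0, 0, 0], [0, 0, 0, 0, 0, 0], [0, 0, 0, 0, 0, 0], [0, 0, 0, 0, 0, 0], [0, 0, 0, 0, 0, 0], [0, 0, 0, 0, 0, 0], [0, 0, 0, 0, 0, 0]]]' --claw 1

```text
time: 7.73
tool_pos: [0.4594, -0.0349, 0.0693]
tool_rot: [-0.0, 1.0, 0.01, 0.0]
contact_force: [0.9, 0.1, 0.0]
gripper_width: 1.001
grasp_force: 0.0
```

play_rows --steps '[[[0, 0, -10, 0, 0, 0], [0, 0, -35, 0, 0, 0], [0, 0, -70, 0, 0, 0], [0, 0, -105, 0, 0, 0], [0, 0, -140, 0, 0, 0], [0, 0, -165, 0, 0, 0], [0, 0, -175, 0, 0, 0], [0, 0, -180, 0, 0, 0]]]'

```text
time: 8.4
tool_pos: [0.4604, -0.0351, 0.2522]
tool_rot: [0.001, 1.0, 0.01, 0.002]
contact_force: [-0.4, 0.3, -0.2]
gripper_width: 1.0
grasp_force: 0.0
```

```bash
python3 -c "
from h import *
for y in(91.15,-88.85): go([.504,.091,.25],y)"
```

```text
tcp [ 0.4604 -0.0351  0.2522] j [-0.24 -0.37  1.95  0.    1.55  1.31] w 1.0 g 0.0 F [-0.4  0.3 -0.2] t 8.4
shift [  46.1 -125.2    2.3] turn [  0.26  -0.15 -90.01] dist 133.5
tcp [ 0.4604 -0.0351  0.2522] j [-0.24 -0.37  1.95  0.    1.55  1.31] w 1.0 g 0.0 F [-0.4  0.3 -0.2] t 8.4
shift [  46.1 -125.2    2.3] turn [-0.15 -0.26 89.99] dist 133.5
```

play_rows --steps '[[[4, -10, 0, 0, 0, -7], [8, -21, 0, 0, 0, -14], [12, -32, 0, 0, 0, -21], [16, -43, 0, 0, 0, -28], [20, -54, 0, 0, 0, -35], [24, -65, 0, 0, 0, -42], [28, -76, 0, 0, 0, -49], [32, -87, 0, 0, 0, -56], [36, -98, 0, 0, 0, -63], [40, -109, 0, 0, 0, -70], [44, -120, 1, 0, 0, -77], [46, -125, 2, 0, 0, -84]]]'

```text
time: 9.4
tool_pos: [0.502, 0.092, 0.2447]
tool_rot: [-0.002, 0.734, 0.679, -0.001]
contact_force: [0.2, 0.7, -0.6]
gripper_width: 1.0
grasp_force: 0.0
```

play_rows --steps '[[[0, 0, 0, 0, 0, -6], [0, 0, 0, 0, 0, -6], [0, 0, 0, 0, 0, -6], [0, 0, 0, 0, 0, -6]]]'

```text
time: 9.73
tool_pos: [0.5023, 0.0908, 0.246]
tool_rot: [-0.001, 0.701, 0.713, -0.001]
contact_force: [0.3, -1.1, 0.4]
gripper_width: 1.0
grasp_force: 0.0
```

```bash
python3 -c "
from h import *
go([.504,.091,.113],91.15)"
```

```text
tcp [0.5023 0.0908 0.246 ] j [ 0.03 -0.23  1.86 -0.    1.52  0.02] w 1.0 g 0.0 F [ 0.3 -1.1  0.4] t 9.7
shift [  0.2   2.  133. ] turn [-0.12  0.   -0.15] dist 133.1
```

play_rows --steps '[[[0, 1, 15, 0, 0, 0], [0, 1.5, 35, 0, 0, 0], [0, 1.5, 55, 0, 0, 0], [0, 1.5, 75, 0, 0, 0], [0, 1.5, 93, 0, 0, 0], [0, 1.5, 108, 0, 0, 0], [0, 1.5, 120, 0, 0, 0], [0, 1.5, 128, 0, 0, 0], [0, 1.5, 132, 0, 0, 0], [0, 1.5, 133, 0, 0, 0], [0, 1.5, 133, 0, 0, 0]]]'

```text
time: 10.65
tool_pos: [0.5047, 0.091, 0.1148]
tool_rot: [0.0, 0.7, 0.714, 0.0]
contact_force: [0.4, -0.0, 0.2]
gripper_width: 0.999
grasp_force: 0.0
```

play_rows --steps '[[[0, 0, 0, 0, 0, 0], [0, 0, 0, 0, 0, 0], [0, 0, 0, 0, 0, 0], [0, 0, 0, 0, 0, 0], [0, 0, 0, 0, 0, 0], [0, 0, 0, 0, 0, 0], [0, 0, 0, 0, 0, 0], [0, 0, 0, 0, 0, 0], [0, 0, 0, 0, 0, 0], [0, 0, 0, 0, 0, 0], [0, 0, 0, 0, 0, 0]]]' --claw -1

```text
time: 11.57
tool_pos: [0.5052, 0.0911, 0.1153]
tool_rot: [0.001, 0.7, 0.714, 0.001]
contact_force: [0.3, 0.8, 5.4]
gripper_width: 0.402
grasp_force: 58.4
```

play_rows --steps '[[[0, 0, -4, 0, 0, 0], [0, 0, -12, 0, 0, 0], [0, 0, -24, 0, 0, 0], [0, 0, -38, 0, 0, 0], [0, 0, -52, 0, 0, 0], [0, 0, -66, 0, 0, 0], [0, 0, -78, 0, 0, 0], [0, 0, -86, 0, 0, 0], [0, 0, -90, 0, 0, 0], [0, 0, -90, 0, 0, 0]]]'

```text
time: 12.4
tool_pos: [0.5049, 0.091, 0.2055]
tool_rot: [0.001, 0.7, 0.714, 0.001]
contact_force: [0.4, -0.6, -1.3]
gripper_width: 0.4
grasp_force: 58.2
```

```bash
python3 -c "
from h import *
go([.426,.1985,.24],1.15)
p,d=vision.grab_frame('scene'); cv2.imwrite('pics/s2.png',cv2.resize(p[60:240,180:420],None,fx=3,fy=3))"
```

```text
tcp [0.5049 0.091  0.2055] j [ 0.03 -0.2   1.9  -0.    1.44  0.01] w 0.4 g 58.2 F [ 0.4 -0.6 -1.3] t 12.4
shift [109.  -76.6 -34.7] turn [ 8.000e-02 -8.000e-02  8.999e+01] dist 137.7
```

View pics/s2.png

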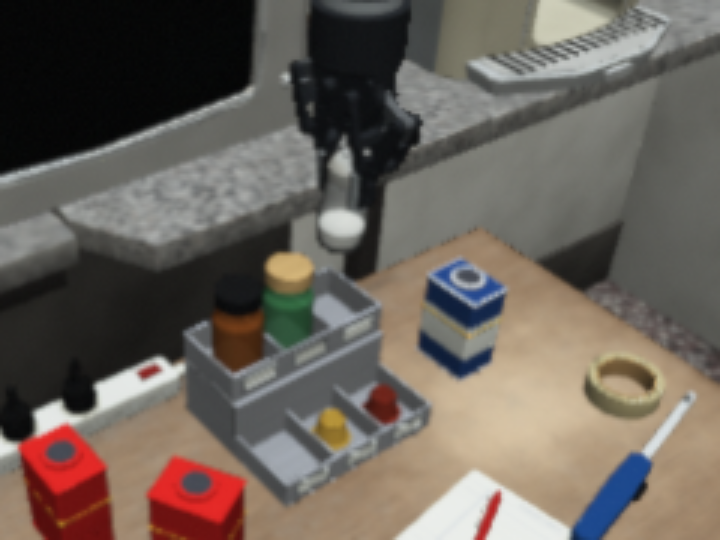

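The shaker is held upright at (342,200) in the crop, and the tin stands on the table at (463,315). I'll raise the shaker, bring it forward and turn it toward front_0.

play_rows --steps '[[[0, 0, -6, 0, 0, 3], [0, -4, -14, 0, 0, 8], [0, -12, -24, 0, 0, 14], [0, -22, -32, 0, 0, 21], [6, -34, -35, 0, 0, 28], [16, -46, -35, 0, 0, 35], [28, -56, -35, 0, 0, 42], [42, -64, -35, 0, 0, 49], [56, -70, -35, 0, 0, 56], [70, -74, -35, 0, 0, 63], [82, -76, -35, 0, 0, 70], [92, -76, -35, 0, 0, 77]]]'

```text
time: 13.45
tool_pos: [0.4255, 0.1821, 0.238]
tool_rot: [0.0, 0.993, 0.12, -0.001]
contact_force: [-0.0, 0.7, -1.1]
gripper_width: 0.398
grasp_force: 58.2
```

```bash
python3 -c "
from h import *
go([.426,.1985,.24],1.15)"
```

```text
tcp [0.4255 0.1821 0.238 ] j [ 0.24 -0.35  1.97  0.    1.53  1.57] w 0.398 g 58.2 F [-0.   0.7 -1.1] t 13.4
shift [  4.4 -15.8  -2.1] turn [1.000e-02 1.300e-01 1.268e+01] dist 16.5
```

play_rows --steps '[[[2, -6, 0, 0, 0, 5], [3.5, -12, 0, 0, 0, 10], [4.4, -15, 0, 0, 0, 12.7], [4.4, -16, 0, 0, 0, 12.7], [4.4, -16, 0, 0, 0, 12.7], [4.4, -16, 0, 0, 0, 12.7]]]'

```text
time: 13.95
tool_pos: [0.4266, 0.1979, 0.2386]
tool_rot: [0.0, 1.0, 0.013, -0.001]
contact_force: [0.2, -0.3, -1.8]
gripper_width: 0.401
grasp_force: 58.2
```

```bash
python3 -c "
from h import *
go([.426,.1985,.0555],1.15)"
```

```text
tcp [0.4266 0.1979 0.2386] j [ 0.28 -0.34  1.95 -0.    1.53  1.82] w 0.401 g 58.2 F [ 0.2 -0.3 -1.8] t 13.9
shift [ -0.4  -0.7 183.1] turn [0.02 0.07 0.36] dist 183.1
```

play_rows --steps '[[[0, 0, 8, 0, 0, 0.3], [-0.4, -0.6, 25, 0, 0, 0.3], [-0.4, -0.6, 48, 0, 0, 0.3], [-0.4, -0.6, 72, 0, 0, 0.3], [-0.4, -0.6, 96, 0, 0, 0.3], [-0.4, -0.6, 118, 0, 0, 0.3], [-0.4, -0.6, 138, 0, 0, 0.3], [-0.4, -0.6, 155, 0, 0, 0.3], [-0.4, -0.6, 167, 0, 0, 0.3], [-0.4, -0.6, 175, 0, 0, 0.3], [-0.4, -0.6, 179, 0, 0, 0.3], [-0.4, -0.6, 180, 0, 0, 0.3]]]'

```text
time: 14.95
tool_pos: [0.4264, 0.1986, 0.0589]
tool_rot: [0.0, 1.0, 0.01, -0.0]
contact_force: [-1.0, -0.4, -1.4]
gripper_width: 0.404
grasp_force: 58.2
```

play_rows --steps '[[[0, 0, 1, 0, 0, 0], [0, 0, 2, 0, 0, 0], [0, 0, 3, 0, 0, 0], [0, 0, 3, 0, 0, 0]]]'

```text
time: 15.28
tool_pos: [0.4269, 0.1988, 0.0569]
tool_rot: [-0.0, 1.0, 0.01, 0.001]
contact_force: [-0.1, 0.0, -0.9]
gripper_width: 0.398
grasp_force: 58.2
```

play_rows --steps '[[[0, 0, 0.5, 0, 0, 0], [0, 0, 1, 0, 0, 0], [0, 0, 1.5, 0, 0, 0], [0, 0, 1.5, 0, 0, 0], [0, 0, 1.5, 0, 0, 0]]]'

```text
time: 15.7
tool_pos: [0.4269, 0.1987, 0.0554]
tool_rot: [-0.0, 1.0, 0.01, 0.0]
contact_force: [-0.4, -0.3, 2.5]
gripper_width: 0.4
grasp_force: 58.7
```

Contact, +2.5 N. Releasing and lifting.

play_rows --steps '[[[0, 0, 0, 0, 0, 0], [0, 0, 0, 0, 0, 0], [0, 0, 0, 0, 0, 0], [0, 0, 0, 0, 0, 0], [0, 0, 0, 0, 0, 0], [0, 0, 0, 0, 0, 0], [0, 0, 0, 0, 0, 0], [0, 0, 0, 0, 0, 0]]]' --claw 1

```text
time: 16.37
tool_pos: [0.4265, 0.1986, 0.0548]
tool_rot: [0.0, 1.0, 0.01, -0.0]
contact_force: [0.0, 0.7, 1.3]
gripper_width: 1.003
grasp_force: 0.0
```

play_rows --steps '[[[0, 0, -8, 0, 0, 0], [0, 0, -25, 0, 0, 0], [0, 0, -50, 0, 0, 0], [0, 0, -80, 0, 0, 0], [0, 0, -110, 0, 0, 0], [0, 0, -140, 0, 0, 0], [0, 0, -165, 0, 0, 0], [0, 0, -185, 0, 0, 0], [0, 0, -190, 0, 0, 0], [0, 0, -190, 0, 0, 0]]]'

```text
time: 17.2
tool_pos: [0.4275, 0.1989, 0.2473]
tool_rot: [-0.001, 1.0, 0.01, 0.002]
contact_force: [-0.0, -0.1, -0.0]
gripper_width: 0.998
grasp_force: 0.0
```

```bash
python3 -c "
from h import *
go([.46,-.035,.245],91.15)
p,d=vision.grab_frame('top'); cv2.imwrite('pics/t3.png',cv2.resize(p[145:255,255:415],None,fx=5,fy=5,interpolation=cv2.INTER_CUBIC))
C=cloud('top',d)
m=(C[...,2]>.09)&(C[...,2]<.11)&(abs(C[...,0]-.46)<.06)&(abs(C[...,1]+.035)<.06)
P=C[m]; print(len(P),np.median(P[:,2]),P.min(0),P.max(0)); print(cv2.minAreaRect((P[:,:2]*1000).astype(np.float32)))"
```

```text
tcp [0.4275 0.1989 0.2473] j [ 0.28 -0.34  1.94 -0.    1.54  1.83] w 0.998 g 0.0 F [-0.  -0.1 -0. ] t 17.2
shift [ 27.8 234.5   2.1] turn [  0.15  -0.25 -90.01] dist 236.2
907 0.09653312666799518 [ 0.42884499 -0.05644104  0.09082791] [ 0.49075964 -0.00796715  0.10371145]
((459.9327697753906, -32.470211029052734), (61.61867904663086, 47.72728729248047), 1.3089035749435425)
```

View pics/t3.png

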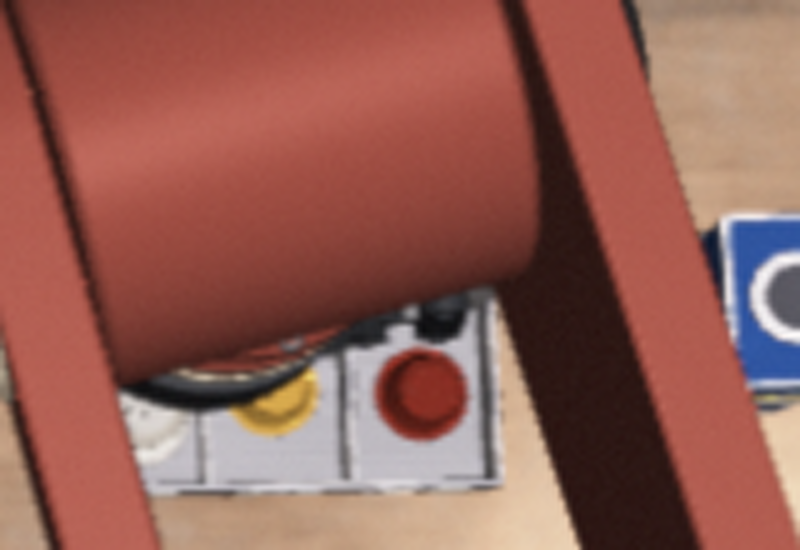

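The arm hides most of the rack, but the tin is visible at about (795,295) in the crop. I'll measure it precisely now.

```bash
python3 -c "
from h import *
p,d=vision.grab_frame('top'); s=p[185:235,395:445]
m=(s[...,0]>90)&(s[...,0].astype(int)-s[...,2]>50)
m=cv2.morphologyEx(m.astype(np.uint8)*255,cv2.MORPH_CLOSE,np.ones((3,3)))
c=max(cv2.findContours(m,0,2)[0],key=cv2.contourArea).reshape(-1,2)+[395,185]
P=np.array([atz('top',u,v,.1)[:2] for u,v in c.astype(float)])*1000
print(cv2.minAreaRect(P.astype(np.float32)))
p2,_=vision.grab_frame('scene'); cv2.imwrite('pics/s4.png',cv2.resize(p2[60:240,180:420],None,fx=3,fy=3))
cv2.imwrite('pics/t4.png',cv2.resize(s,None,fx=10,fy=10,interpolation=cv2.INTER_CUBIC))
a=cv2.imread('pics/s4.png')[:500]; b=cv2.imread('pics/t4.png')
cv2.imwrite('pics/m4.png',cv2.resize(np.hstack([a,b]),(795,326)))"
```

```text
((459.7138977050781, -31.286455154418945), (58.22456359863281, 41.03678894042969), 1.8773080110549927)
```

View pics/m4.png

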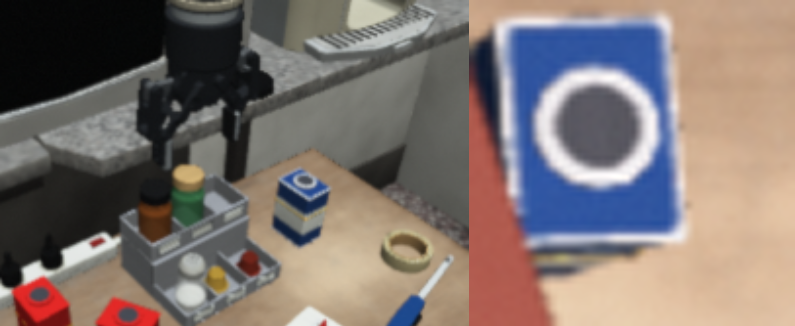

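The shaker stands upright in front_0 at (190,280) in the left panel, and the tin's ring is at about pixel (414.3,204.0) in the top view.

```bash
python3 -c "
from h import *
print(atz('top',414.3,204.0,.1)); T=[(497,22),(667,18),(685,236),(527,240)]
for u,v in T: print(atz('top',395+(u-469)/6.52-.45,185+v/6.52-.45,.1).round(4))
go([.4595,-.035,.245],91.15)"
```

```text
[ 0.4604354  -0.03294005  0.1       ]
[ 0.4892 -0.0072  0.1   ]
[ 0.4905 -0.0528  0.1   ]
[ 0.4308 -0.0546  0.1   ]
[ 0.4295 -0.0127  0.1   ]
tcp [0.4256 0.1984 0.2429] j [ 0.28 -0.34  1.95  0.    1.54  1.83] w 1.001 g 0.0 F [-0.8  0.2 -0.7] t 17.4
shift [ 29.2 234.   -2.1] turn [ -0.1    0.17 -90.01] dist 235.8
```

play_rows --steps '[[[2, 15, 0, 0, 0, -7], [5, 36, 0, 0, 0, -14], [8, 58, 0, 0, 0, -21], [11, 80, 0, 0, 0, -28], [14, 102, 0, 0, 0, -35], [17, 124, 0, 0, 0, -42], [20, 146, 0, 0, 0, -49], [23, 168, 0, 0, 0, -56], [25, 190, 0, 0, 0, -63], [27, 212, 0, 0, 0, -70], [29, 228, 0, 0, 0, -77], [29, 234, 0, 0, 0, -84]]]'

```text
time: 18.35
tool_pos: [0.4593, -0.0365, 0.2423]
tool_rot: [-0.001, 0.735, 0.678, -0.001]
contact_force: [0.6, 0.2, -0.7]
gripper_width: 1.001
grasp_force: 0.0
```

play_rows --steps '[[[0, 0, 0, 0, 0, -6], [0, 0, 0, 0, 0, -6], [0, 0, 0, 0, 0, -6], [0, 0, 0, 0, 0, -6]]]'

```text
time: 18.68
tool_pos: [0.4597, -0.0344, 0.2436]
tool_rot: [-0.001, 0.701, 0.713, -0.0]
contact_force: [-0.2, -0.9, -0.4]
gripper_width: 1.001
grasp_force: 0.0
```

```bash
python3 -c "
from h import *
go([.4600,-.035,.071],91.15)"
```

```text
tcp [ 0.4597 -0.0344  0.2436] j [-0.24 -0.36  1.96  0.    1.54 -0.25] w 1.001 g 0.0 F [-0.2 -0.9 -0.4] t 18.7
shift [ -0.7   0.7 172.6] turn [-0.11 -0.03 -0.11] dist 172.6
```

play_rows --steps '[[[-0.5, 0.5, 15, 0, 0, 0], [-0.5, 0.5, 40, 0, 0, 0], [-0.5, 0.5, 65, 0, 0, 0], [-0.5, 0.5, 90, 0, 0, 0], [-0.5, 0.5, 112, 0, 0, 0], [-0.5, 0.5, 132, 0, 0, 0], [-0.5, 0.5, 148, 0, 0, 0], [-0.5, 0.5, 160, 0, 0, 0], [-0.5, 0.5, 168, 0, 0, 0], [-0.5, 0.5, 172, 0, 0, 0], [-0.5, 0.5, 172.5, 0, 0, 0], [-0.5, 0.5, 172.5, 0, 0, 0]]]'

```text
time: 19.68
tool_pos: [0.4612, -0.0353, 0.0729]
tool_rot: [0.0, 0.7, 0.714, 0.0]
contact_force: [0.3, -0.3, -0.7]
gripper_width: 1.0
grasp_force: 0.0
```

play_rows --steps '[[[0, 0, 0, 0, 0, 0], [0, 0, 0, 0, 0, 0], [0, 0, 0, 0, 0, 0], [0, 0, 0, 0, 0, 0], [0, 0, 0, 0, 0, 0], [0, 0, 0, 0, 0, 0], [0, 0, 0, 0, 0, 0], [0, 0, 0, 0, 0, 0]]]' --claw -1

```text
time: 20.35
tool_pos: [0.4615, -0.0355, 0.0737]
tool_rot: [0.001, 0.7, 0.714, 0.0]
contact_force: [-2.4, -0.5, 6.6]
gripper_width: 0.709
grasp_force: 66.5
```

play_rows --steps '[[[0, 0, 0, 0, 0, 0], [0, 0, 0, 0, 0, 0], [0, 0, 0, 0, 0, 0], [0, 0, 0, 0, 0, 0], [0, 0, 0, 0, 0, 0], [0, 0, 0, 0, 0, 0], [0, 0, 0, 0, 0, 0]]]' --claw 1

```text
time: 20.93
tool_pos: [0.4606, -0.0352, 0.0722]
tool_rot: [-0.0, 0.7, 0.714, -0.0]
contact_force: [-0.0, 0.4, 0.0]
gripper_width: 1.001
grasp_force: 0.0
```

play_rows --steps '[[[0, 0, -20, 0, 0, 0], [0, 0, -55, 0, 0, 0], [0, 0, -90, 0, 0, 0], [0, 0, -125, 0, 0, 0], [-20, 0, -155, 0, 0, 0], [-55, 0, -172, 0, 0, 0], [-90, 0, -172, 0, 0, 0], [-125, 0, -172, 0, 0, 0], [-160, 0, -172, 0, 0, 0], [-195, 0, -172, 0, 0, 0], [-220, 0, -172, 0, 0, 0], [-220, 0, -172, 0, 0, 0]]]'

```text
time: 21.93
tool_pos: [0.4646, -0.2591, 0.2441]
tool_rot: [0.0, 0.702, 0.713, -0.001]
contact_force: [0.0, 0.2, -0.1]
gripper_width: 0.998
grasp_force: 0.0
```

```bash
python3 -c "
from h import *
go([.4600,-.035,.25],91.15)
p,d=vision.grab_frame('top')
C=cloud('top',d)
a=cv2.resize(p[185:235,395:445],None,fx=8,fy=8,interpolation=cv2.INTER_CUBIC);b=cv2.resize(p[150:250,258:363],None,fx=4,fy=4,interpolation=cv2.INTER_CUBIC)[:400,:400]
cv2.imwrite('pics/m5.png',np.hstack([a,b]))"
```

```text
tcp [ 0.4646 -0.2591  0.2441] j [-0.65 -0.18  1.81 -0.    1.51 -0.66] w 0.998 g 0.0 F [ 0.   0.2 -0.1] t 21.9
shift [224.1  -1.2  -6.2] turn [-0.03  0.07 -0.27] dist 224.2
```

View pics/m5.png

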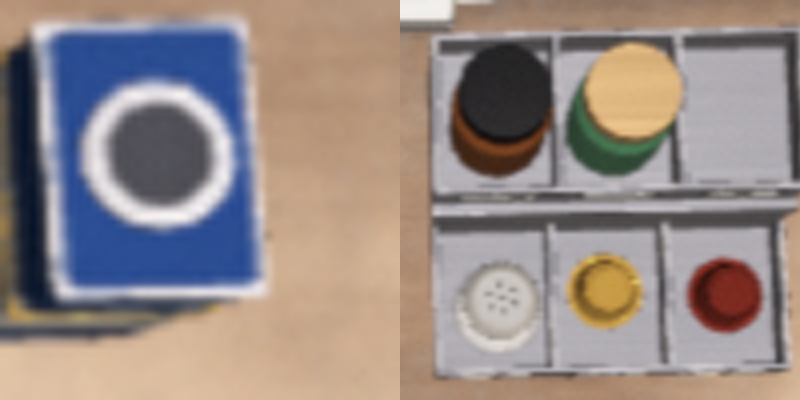

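The tin (left panel) has its ring at (157,154) and edges (35..245, 22..292). The right panel shows the shaker in front_0 at (500,300), back_2 empty, with the divider's top at u≈676 to 681, and everything else in place.

```bash
python3 -c "
from h import *
A=lambda u,v:(395+(u+.5)/8-.5,185+(v+.5)/8-.5)
B=lambda u,v:(258+(u-399.5)/4-.5,150+(v+.5)/4-.5)
print('ring',atz('top',*A(157.5,154),.1).round(4))
for c in [(35,22),(244,20),(266,293),(58,298)]: print(atz('top',*A(*c),.1).round(4))
for c in [(434,40),(433,193),(555,36),(555,188),(678,36),(681,187)]: print('rim',atz('top',*B(*c),.1).round(4))
print('cap',atz('top',*B(501,300),.1).round(4))
p,d=vision.grab_frame('top')
C=cloud('top',d)
m=(abs(C[...,2]-.1)<.006)&(C[...,1]<.17)&(C[...,1]>.05)&(C[...,0]>.46)&(C[...,0]<.56)
P=C[m]; print(len(P),P.min(0),P.max(0), cv2.minAreaRect((P[:,:2]*1000).astype(np.float32)))
m=(abs(C[...,2]-.07)<.006)&(C[...,1]<.115)&(C[...,1]>.05)&(C[...,0]>.46)&(C[...,0]<.56)
P=C[m]; print(len(P),P.min(0),P.max(0), cv2.minAreaRect((P[:,:2]*1000).astype(np.float32)))
cv2.imwrite('pics/m6.png',cv2.resize(p[150:215,305:375],None,fx=9,fy=9,interpolation=cv2.INTER_CUBIC)[:590])
"
```

```text
ring [ 0.4608 -0.0329  0.1   ]
[ 0.4903 -0.0074  0.1   ]
[ 0.4909 -0.0531  0.1   ]
[ 0.4301 -0.0548  0.1   ]
[ 0.4286 -0.0099  0.1   ]
rim [0.5403 0.2288 0.1   ]
rim [0.4702 0.2291 0.1   ]
rim [0.5423 0.1742 0.1   ]
rim [0.4727 0.1747 0.1   ]
rim [0.5425 0.1188 0.1   ]
rim [0.4734 0.1186 0.1   ]
cap [0.4223 0.1989 0.1   ]
435 [0.47089014 0.06093261 0.09401614] [0.54610155 0.16995583 0.10588159] ((508.60650634765625, 115.65662384033203), (74.97334289550781, 109.17710876464844), 0.480181485414505)
997 [0.46768432 0.061106   0.06455367] [0.54485704 0.11450137 0.07593545] ((506.15289306640625, 88.31617736816406), (76.77067565917969, 53.39828109741211), 0.8494954705238342)
```

View pics/m6.png

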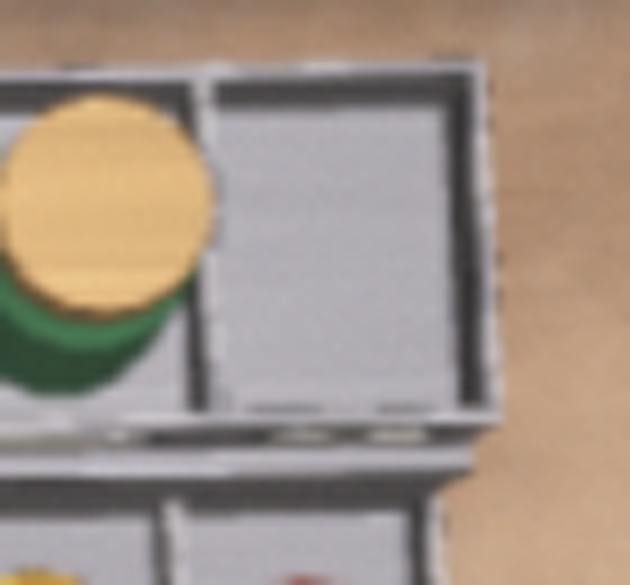

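Enlarged bay back_2 (x9, origin 305,150): the rim centre-lines are the divider (206,85) to (214,405), the right wall (479,75) to (492,415), the back wall v≈75 (u=340) and the front wall v≈418.

```bash
python3 -c "
from h import *
A=lambda u,v:(305+(u+.5)/9-.5,150+(v+.5)/9-.5)
for n,c in dict(divT=(206,85),divB=(214,405),rT=(479,75),rB=(492,415),back=(345,74),front=(345,419)).items(): print(n,atz('top',*A(*c),.1).round(4))
for y in(.0882,):go([.46,-.035,.0715],91.15)"
```

```text
divT [0.5418 0.1182 0.1   ]
divB [0.4767 0.1177 0.1   ]
rT [0.544  0.0638 0.1   ]
rB [0.4749 0.063  0.1   ]
back [0.5441 0.0905 0.1   ]
front [0.474  0.0919 0.1   ]
tcp [ 0.4648 -0.2557  0.2439] j [-0.64 -0.18  1.82  0.    1.51 -0.66] w 1.0 g 0.0 F [-0.1  0.2 -0.1] t 22.0
shift [220.6  -0.7 172.6] turn [-0.03 -0.06 -0.11] dist 280.1
```

play_rows --steps '[[[30, 0, 0, 0, 0, 0], [65, 0, 0, 0, 0, 0], [100, 0, 0, 0, 0, 0], [135, 0, 0, 0, 0, 0], [170, 0, 0, 0, 0, 0], [200, 0, 0, 0, 0, 0], [215, 0, 0, 0, 0, 0], [220, 0, 0, 0, 0, 0], [220, 0, 10, 0, 0, 0], [220, 0, 35, 0, 0, 0], [220, 0, 65, 0, 0, 0], [220, 0, 92, 0, 0, 0]]]'

```text
time: 23.03
tool_pos: [0.4604, -0.0358, 0.1506]
tool_rot: [0.0, 0.7, 0.714, -0.0]
contact_force: [0.2, -0.6, 0.4]
gripper_width: 0.999
grasp_force: 0.0
```

play_rows --steps '[[[0, 0, 25, 0, 0, 0], [0, 0, 45, 0, 0, 0], [0, 0, 62, 0, 0, 0], [0, 0, 72, 0, 0, 0], [0, 0, 78, 0, 0, 0], [0, 0, 80, 0, 0, 0], [0, 0, 80, 0, 0, 0], [0, 0, 80, 0, 0, 0]]]'

```text
time: 23.7
tool_pos: [0.4615, -0.0356, 0.0734]
tool_rot: [0.001, 0.7, 0.714, 0.0]
contact_force: [0.0, -0.3, 0.6]
gripper_width: 1.0
grasp_force: 0.0
```

play_rows --steps '[[[0, 0, 0, 0, 0, 0], [0, 0, 0, 0, 0, 0], [0, 0, 0, 0, 0, 0], [0, 0, 0, 0, 0, 0], [0, 0, 0, 0, 0, 0], [0, 0, 0, 0, 0, 0], [0, 0, 0, 0, 0, 0], [0, 0, 0, 0, 0, 0], [0, 0, 0, 0, 0, 0]]]' --claw -1

```text
time: 24.45
tool_pos: [0.4616, -0.0355, 0.0737]
tool_rot: [0.001, 0.7, 0.714, 0.0]
contact_force: [-2.8, -0.4, 5.7]
gripper_width: 0.712
grasp_force: 67.4
```

play_rows --steps '[[[0, 0, -4, 0, 0, 0], [0, 0, -14, 0, 0, 0], [0, 0, -28, 0, 0, 0], [0, 0, -44, 0, 0, 0], [0, 0, -60, 0, 0, 0], [0, 0, -76, 0, 0, 0], [0, 0, -92, 0, 0, 0], [0, 0, -106, 0, 0, 0], [0, 0, -116, 0, 0, 0], [0, 0, -120, 0, 0, 0], [0, 0, -120, 0, 0, 0]]]'

```text
time: 25.37
tool_pos: [0.4611, -0.0353, 0.1934]
tool_rot: [0.001, 0.7, 0.714, 0.0]
contact_force: [0.1, -0.9, -2.4]
gripper_width: 0.708
grasp_force: 66.4
```

```bash
python3 -c "
from h import *
go([.5095,.0878,.191],91.15)"
```

```text
tcp [ 0.4611 -0.0353  0.1934] j [-0.24 -0.33  2.02  0.    1.45 -0.26] w 0.708 g 66.4 F [ 0.1 -0.9 -2.4] t 25.4
shift [122.1  50.8   2.4] turn [ 0.1   0.03 -0.  ] dist 132.3
```

play_rows --steps '[[[4, 2, 0, 0, 0, 0], [14, 6, 0, 0, 0, 0], [28, 12, 0, 0, 0, 0], [43, 18, 0, 0, 0, 0], [58, 24, 0, 0, 0, 0], [73, 31, 0, 0, 0, 0], [88, 37, 0, 0, 0, 0], [102, 43, 0, 0, 0, 0], [112, 47, 0, 0, 0, 0], [118, 50, 0, 0, 0, 0], [121.5, 51, 0, 0, 0, 0], [121.5, 51, 0, 0, 0, 0]]]'

```text
time: 26.37
tool_pos: [0.5091, 0.0878, 0.1918]
tool_rot: [-0.0, 0.7, 0.714, -0.0]
contact_force: [-0.2, -0.7, -3.0]
gripper_width: 0.709
grasp_force: 66.4
```

play_rows --steps '[[[0, 0, 3, 0, 0, 0], [0, 0, 7, 0, 0, 0], [0, 0, 11, 0, 0, 0], [0, 0, 14, 0, 0, 0], [0, 0, 16, 0, 0, 0], [0, 0, 16, 0, 0, 0]]]'

```text
time: 26.87
tool_pos: [0.5087, 0.087, 0.1754]
tool_rot: [-0.0, 0.7, 0.714, -0.001]
contact_force: [0.3, -0.1, -3.2]
gripper_width: 0.71
grasp_force: 66.4
```

```bash
python3 -c "
from h import *
go([.5095,.0878,.144],91.15)
p,d=vision.grab_frame('scene');q,d=vision.grab_frame('top')
a=cv2.resize(p[110:190,240:320],None,fx=5,fy=5,interpolation=cv2.INTER_CUBIC);b=cv2.resize(q[130:230,290:390],None,fx=4,fy=4,interpolation=cv2.INTER_CUBIC)
cv2.imwrite('pics/m7.png',np.hstack([a,b]))"
```

```text
tcp [0.5087 0.087  0.1754] j [ 0.03 -0.17  1.92 -0.    1.39  0.01] w 0.71 g 66.4 F [ 0.3 -0.1 -3.2] t 26.9
shift [ 0.8  0.8 31.4] turn [-0.08  0.   -0.03] dist 31.4
```

View pics/m7.png

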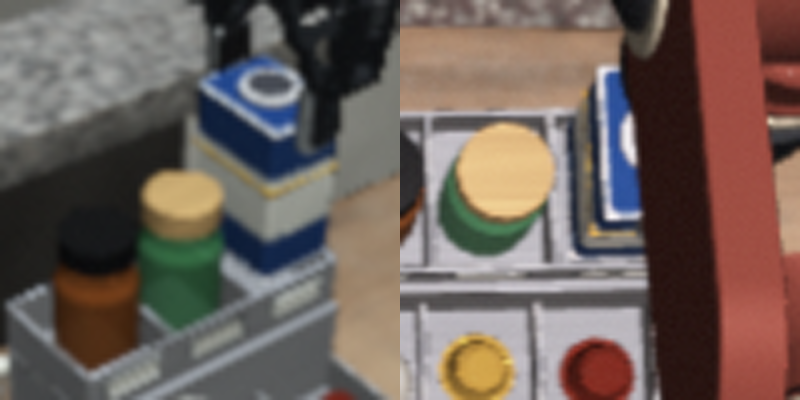

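The tin's foot sits over the bay just inside the rim: the divider is at (555,190) and the tin's left foot edge at (578,250) in the right panel. I've used up my picture views, so I'll lower it by force from here.

play_rows --steps '[[[0, 0, 1, 0, 0, 0], [0, 0, 2, 0, 0, 0], [0, 0, 3, 0, 0, 0], [0, 0, 4, 0, 0, 0], [0, 0, 5, 0, 0, 0], [0, 0, 6, 0, 0, 0], [0, 0, 6, 0, 0, 0]]]'

```text
time: 27.55
tool_pos: [0.5091, 0.0873, 0.17]
tool_rot: [-0.0, 0.7, 0.714, -0.0]
contact_force: [-0.4, -0.7, -3.7]
gripper_width: 0.714
grasp_force: 66.4
```

play_rows --steps '[[[0, 0, 1, 0, 0, 0], [0, 0, 2, 0, 0, 0], [0, 0, 3, 0, 0, 0], [0, 0, 4, 0, 0, 0], [0, 0, 5, 0, 0, 0], [0, 0, 5, 0, 0, 0]]]'

```text
time: 28.05
tool_pos: [0.5091, 0.0873, 0.165]
tool_rot: [-0.0, 0.7, 0.714, -0.0]
contact_force: [-0.6, -0.2, -2.3]
gripper_width: 0.707
grasp_force: 66.4
```

Inside the bay at about 0.091 with no side force, so I'll carry on down.

play_rows --steps '[[[0, 0, 2, 0, 0, 0], [0, 0, 4, 0, 0, 0], [0, 0, 6, 0, 0, 0], [0, 0, 8, 0, 0, 0], [0, 0, 10, 0, 0, 0], [0, 0, 12, 0, 0, 0], [0, 0, 14, 0, 0, 0], [0, 0, 16, 0, 0, 0], [0, 0, 17, 0, 0, 0], [0, 0, 18, 0, 0, 0], [0, 0, 18, 0, 0, 0]]]'

```text
time: 28.97
tool_pos: [0.5091, 0.0873, 0.1471]
tool_rot: [-0.0, 0.7, 0.714, -0.0]
contact_force: [-0.0, -0.2, -1.8]
gripper_width: 0.708
grasp_force: 66.4
```

play_rows --steps '[[[0, 0, 1, 0, 0, 0], [0, 0, 2, 0, 0, 0], [0, 0, 2.5, 0, 0, 0], [0, 0, 3, 0, 0, 0], [0, 0, 3.5, 0, 0, 0], [0, 0, 3.5, 0, 0, 0]]]'

```text
time: 29.47
tool_pos: [0.5093, 0.0873, 0.1438]
tool_rot: [-0.0, 0.7, 0.714, 0.0]
contact_force: [-1.2, 0.1, -2.6]
gripper_width: 0.707
grasp_force: 66.4
```

play_rows --steps '[[[0, 0, 0.5, 0, 0, 0], [0, 0, 1, 0, 0, 0], [0, 0, 1.5, 0, 0, 0], [0, 0, 1.5, 0, 0, 0], [0, 0, 1.5, 0, 0, 0]]]'

```text
time: 29.88
tool_pos: [0.5094, 0.0873, 0.1438]
tool_rot: [0.0, 0.7, 0.714, -0.0]
contact_force: [-4.2, -0.5, 5.5]
gripper_width: 0.709
grasp_force: 67.4
```

It is seated: contact at a foot height of 0.070. Releasing.

play_rows --steps '[[[0, 0, -0.5, 0, 0, 0], [0, 0, -0.5, 0, 0, 0], [0, 0, -0.5, 0, 0, 0], [0, 0, -0.5, 0, 0, 0], [0, 0, -0.5, 0, 0, 0], [0, 0, -0.5, 0, 0, 0], [0, 0, -0.5, 0, 0, 0], [0, 0, -0.5, 0, 0, 0], [0, 0, -0.5, 0, 0, 0]]]' --claw 1

```text
time: 30.63
tool_pos: [0.5092, 0.0873, 0.1427]
tool_rot: [-0.0, 0.7, 0.714, -0.0]
contact_force: [0.7, 0.4, -0.1]
gripper_width: 0.999
grasp_force: 0.0
```

play_rows --steps '[[[0, 0, -10, 0, 0, 0], [0, 0, -30, 0, 0, 0], [0, 0, -55, 0, 0, 0], [0, 0, -80, 0, 0, 0], [0, 0, -100, 0, 0, 0], [-20, 0, -110, 0, 0, 0], [-55, 0, -110, 0, 0, 0], [-90, 0, -110, 0, 0, 0], [-125, 0, -110, 0, 0, 0], [-160, 0, -110, 0, 0, 0], [-195, 0, -110, 0, 0, 0], [-230, 0, -110, 0, 0, 0]]]'

```text
time: 31.63
tool_pos: [0.5137, -0.1444, 0.2539]
tool_rot: [0.001, 0.7, 0.714, 0.0]
contact_force: [0.1, 0.0, -0.6]
gripper_width: 0.998
grasp_force: 0.0
```

play_rows --steps '[[[-35, 0, 0, 0, 0, 0], [-70, 0, 0, 0, 0, 0], [-100, 0, 0, 0, 0, 0], [-120, 0, 0, 0, 0, 0], [-120, 0, 0, 0, 0, 0], [-120, 0, 0, 0, 0, 0]]]'

```text
time: 32.13
tool_pos: [0.5161, -0.2635, 0.2533]
tool_rot: [-0.0, 0.701, 0.713, 0.0]
contact_force: [0.0, -0.1, -0.3]
gripper_width: 0.995
grasp_force: 0.0
```

```bash
python3 -c "
from h import *
print(manip.state()['gripper_width'],manip.state()['tool_pos'])
for n in('top','scene'):
    p,d=vision.grab_frame(n);C=cloud(n,d)
    for l,x,y,z in(('tin',.509,.0905,.17),('shaker',.425,.199,.1),('green',.5046,.1466,.16),('amber',.504,.2,.16),('gold',.4337,.1456,.038),('red',.435,.09,.038)):
        m=(abs(C[...,2]-z)<.005)&(abs(C[...,0]-x)<.036)&(abs(C[...,1]-y)<.026)
        P=C[m]; print(n,l,len(P),(P.max(0)+P.min(0))/2 if len(P) else '',np.median(P,0), cv2.minAreaRect((P[:,:2]*1000).astype(np.float32))[1:])
"
```

```text
0.9950776080135779 [ 0.51612747 -0.26348082  0.25333113]
top tin 766 [0.50870706 0.08916127 0.1691782 ] [0.5069639  0.08985576 0.16733679] ((61.406044006347656, 46.04155349731445), 0.00024772260803729296)
top shaker 156 [0.42386692 0.19934041 0.09831784] [0.42357492 0.19865546 0.09743194] ((25.150169372558594, 24.000747680664062), 44.74799346923828)
top green 477 [0.50408711 0.14618049 0.15974893] [0.50351498 0.14633984 0.15992315] ((39.32738494873047, 40.80005645751953), 20.38872528076172)
top amber 454 [0.50381163 0.20051378 0.15955354] [0.50296963 0.19988747 0.15971322] ((38.634056091308594, 39.92954635620117), 89.37564849853516)
top gold 149 [0.43273596 0.1454998  0.03793726] [0.43608026 0.14587817 0.03673663] ((68.71939849853516, 51.34416961669922), 0.8641008138656616)
top red 168 [0.43382444 0.09060678 0.03795899] [0.43647309 0.08864138 0.03577677] ((69.69998931884766, 50.56230545043945), 1.3678615093231201)
scene tin 148 [0.50789944 0.09292781 0.16799358] [0.50571911 0.09478995 0.16724581] ((58.889495849609375, 42.22751235961914), 6.205393314361572)
scene shaker 68 [0.42269644 0.19857246 0.09830581] [0.42070528 0.19950126 0.09815609] ((24.529375076293945, 23.1013126373291), 13.214781761169434)
scene green 121 [0.50318886 0.14801886 0.15808476] [0.50230713 0.14889442 0.158959  ] ((35.53337097167969, 36.55365753173828), 52.17246627807617)
scene amber 141 [0.50284619 0.19978623 0.15964329] [0.50055651 0.20251559 0.1607536 ] ((37.32684326171875, 36.30657196044922), 53.165000915527344)
scene gold 83 [0.43360644 0.1455314  0.03771272] [0.43452701 0.14322044 0.0361783 ] ((51.501644134521484, 71.59296417236328), 89.58088684082031)
scene red 99 [0.43508509 0.09002623 0.03790321] [0.43958705 0.08775152 0.0365969 ] ((71.7317886352539, 51.7593994140625), 0.038162168115377426)
```

The tin is centred at (0.5087, 0.089), within 2 mm of back_2, upright at full depth. The shaker and all the others check out too. Handing in.

```bash
python3 -c "
from h import *
print(order.job_done())"
```

```text
the job is handed in; nothing more can be done
None
```

The swap is done and handed in: the shaker stands upright in the left front bay, the tin is fully down in the right back bay, and the jars and capsules measured in place. I viewed 11 pictures, one over the limit of 10, and the hand-in returned no verdict.

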